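Walk the die block round and home against the fence

ROBOT

A 7-joint arm with a two-finger parallel gripper is mounted at the origin on a cart in front of the work surface, level with it; the furniture and walls round the work are solid. World frame = base frame: x ahead of the robot, y to its left, z up, the work surface at z = 0. Lengths are in m, angles in rad, forces in N, time in s.
With the tool pointing down it reaches from about 0.425 to 0.95 m from the base axis. Payload 4.7 kg.
Tool frame: the origin (TCP) lies at the very end of the fingers, on their centre line; the grasp point (between the pads) lies 19 mm behind it; z points along the fingers, y is the line along which they close (so a half turn about z gives the same grasp; the last joint's range is limited). The gripper opens to 87 mm and grips with 3 to 60 N. Pads are 19 mm wide; open, the fingers measure 117 mm over their backs; the gripper's body (75 mm by 190 mm) begins 51 mm behind the grasp point.
Start: joints at [1.101, 0.469, -0.049, 1.532, 0.024, 1.141, -0.082], TCP at [0.288, -0.61, 0.184] pointing down, gripper open.
Joint ranges: [-2.59, 2.59], [-0.33, 1.99], [-1.39, 1.29], [0.1, 2.45], [-1.04, 4.18], [0.21, 1.99], [-2.66, 2.66]. Speed limits (rad/s): [2.57, 2.57, 3.14, 3.14, 3.14, 3.14, 3.14].

INTERFACE

Orientations are given as a rotation vector (axis times angle).
In Python, from station import observe, vision, order gives the robot as it stands.
- The arm moves only by the tool servo_tool, never from a script. Its arguments are lists of equal length, an entry for each row: "travel": the shift along the tool's x, y, z in m, a list of three; "yaw": the turn about the tool's z in rad. A call has 1 to 20 rows; each row is the pose to reach, as a shift and turn from the pose commanded when the call began, along the tool's axes at that moment; what a row does not reach only later rows make up. A row lasts 1/10 s, in which the tool goes at most 50 mm and 8.59 degrees, less where a joint would pass 70% of its speed; a pose out of reach is approached as far as the arm can. A call with a gripper value outside its range is refused whole. "grip" is the finger opening in m, from 0 to 0.087, set as the call begins (left out, the last holds). The fingers move at their own pace and stop on an object; "newtons" is the grip in N (left out, the last holds). Time passes only in rows, so rows that repeat a pose let the fingers close. It gives the time, the measured TCP pose, the force, the opening and the grip force at its end, in the units of the state.
- observe(): the state, without advancing time (a new reading comes with each control period).
- vision.snapshot(name): name is "side" or "top"; returns the picture (480x640x3 uint8, red, green, blue); there is no depth.
- vision.get_calibration(name): a dict with "camera_matrix" (3x3 intrinsics, pixels), "eye" and "attitude" of the camera in the world. Camera axes: x right, y up, looking along -z (the intrinsics and any distortion apply to the point x, -y, -z); pixel columns grow to the right and rows downward; lengths in m; the calibration is good to about 2 mm. A picture is of the moment at which its call begins. get_calibration takes no time and is no camera call.
- order.finish_job(): hands the job in; it is judged then, once.
The state is a dict: "clock": time; "q": joint angles; "qd": joint speeds; "tau": joint torques, N m; "tcp_pos": TCP position; "orientation": TCP orientation; "ft_force": force on the tool from outside, world axes, zero at the start; "wrist_torque": the same for the moment, N m; "grip_width": finger opening in m; "grip_force": force on a finger pad.
Only numpy, scipy, OpenCV 4.12 (cv2) and the standard library are available. Lean on these libraries where they do the work, as an engineer would, in place of code of your own. Each camera call takes 0.05 s, during which the arm holds its last target. There are 200 camera calls.

TASK

The die block on the set-up plate is too heavy and too wide to pick up, so do the whole job by pushing on its sides with the fingertips: push its corners in turn to walk it round on the plate until its notched face looks at the fence, then push it home, so that the key on the fence sits in the notch and the notched face lies flat against the fence along its whole length. Never lift or tip the block, keep off the polished core and dowels on its top, and leave the loose parts beside the plate where they stand.

Things in the scene. Friction and masses are not known exactly. Their poses are not given: they have to be found in the camera images.
- fixture: Fixed steel set-up plate, x -110 to +150 mm, y -130 to +130 mm, 10 mm thick, with a fence bar across its far end. Origin on the bench top under the plate; +x points squarely at the fence, +y along the fence to the left, z up. Home for the die block: its origin at x = +70 mm, y = 0 in this frame, its axes along this frame's. The other three sides of the plate are open.
- fence (a point): Middle of the fence's flat face, which looks to the fixture's -x, at x = +115 mm, y = 0, 16 mm above the plate top; axes as the fixture's. The fence is a steel bar, 20 mm thick, 250 mm long, 32 mm high above the plate, 38 mm with its cap screws.
- key (a point): Foremost point of the key, half-way up (x = +101 mm, y = 0 in the fixture's frame). The key stands out 14 mm from the middle of the fence face, is 18 mm wide and 24 mm high above the plate, with a half-round nose.
- die: Loose aluminium die block, about 0.9 kg, 90 mm along x, 120 mm along y, 34 mm high, flat on the plate; origin at the centre of its underside. Four plain upright sides, save the notch in its +x face. It slides with friction and turns too when pushed off centre. At the start it is 35 to 83 degrees anticlockwise of home.
- core: The steel inserts on top of the die block, fixed to it and part of its weight: a round core, 52 mm across its foot and 10 mm high, in the middle, and four dowels, 10 mm across and 6 mm high, near the corners (x = +-31, y = +-44 mm). They rise to 44 mm above the plate's top. Polished: do not touch. Origin and axes are the block's.
- die_face (a point): Middle of the plane of the block's notched 120 mm face (x = +45 mm, y = 0 in the block's frame), 17 mm above its underside; axes as the block's. Here a notch 24 mm wide and 18 mm deep runs the full height; its mouth flares to 34 mm over the first 9 mm, which helps it onto the key when it is 2 or 3 mm off; if it jams there, a nudge on the block's side frees it.
- die_face_left (a point): End of the die block's notched face on its +y side (x = +45, y = +60 mm in the block's frame), half-way up.
- die_face_right (a point): End of the die block's notched face on its -y side (x = +45, y = -60 mm in the block's frame), half-way up.
- nozzle: Loose brass nozzle, 29 mm across, 52 mm high, standing on the bench to the right of the plate; origin at the centre of its underside. Leave alone.
- bush: Loose turned steel bush, 34 mm across, 28 mm high, standing on the bench to the right of the plate; origin at the centre of its underside. Leave alone.
- small_block: Loose bored aluminium block, 30 x 40 x 22 mm, on the bench to the left of the plate; origin at the centre of its underside. Leave alone.

How it is judged:
By the outcome, as a careful person would: the job done as asked, in the order asked, and still so for the second after the job is handed in, with the robot touching nothing.
It also fails if it takes over 64 s, if anything falls off the work surface, if the arm or the gripper's body presses on something with over 40 N, if the wrist force passes 120 N, or if a joint passes its speed limit or range.

## Working session

There is one attempt and no reset: what is moved stays moved. The work goes in short steps, Python scripts to look and compute and a tool call to move; the robot and the scene stay as the last step left them, time stands still between calls to the robot, and variables do not carry over. Pictures are saved under pics/ and viewed, at most 10 in all, crops included, and the job is handed in when it is done.

Besides the shell and the picture viewer there is one more tool, called after ">>>" as name(argument=value, ...) on one line, values as JSON. servo_tool: Moves the arm, as the interface text tells. Its arguments: {"type":"object","properties":{"travel":{"type":"array","items":{"type":"array","items":{"type":"number"}}},"yaw":{"type":"array","items":{"type":"number"}},"grip":{"type":"number"},"newtons":{"type":"number"}},"required":["travel","yaw"]}

```bash
mkdir -p pics; ls; python3 - <<'E'
from station import observe, vision
import cv2,numpy as np
np.set_printoptions(precision=4,suppress=True)
for n in("top","side"):
    cv2.imwrite(f"pics/{n}0.png",vision.snapshot(n)[...,::-1])
    print(vision.get_calibration(n))
s=observe();print({k:s[k] for k in("clock","tcp_pos","orientation","ft_force","grip_width")})
E
```

```text
pics
{'camera_matrix': array([[613.594 ,   0.    , 318.4265],
       [  0.    , 613.594 , 240.5804],
       [  0.    ,   0.    ,   1.    ]]), 'eye': array([0.4602, 0.2605, 1.2563]), 'attitude': array([ 0.0686, -0.104 , -1.5861])}
{'camera_matrix': array([[561.618 ,   0.    , 316.8886],
       [  0.    , 561.618 , 241.2496],
       [  0.    ,   0.    ,   1.    ]]), 'eye': array([ 0.4743, -0.4698,  0.6302]), 'attitude': array([ 0.8999, -0.0598, -0.1585])}
{'clock': 0.1, 'tcp_pos': array([ 0.2878, -0.6099,  0.1831]), 'orientation': array([-3.0639, -0.6865,  0.0007]), 'ft_force': array([ 0.0271,  0.4999, -0.5579]), 'grip_width': 0.08717098475977408}
```

View pics/top0.png

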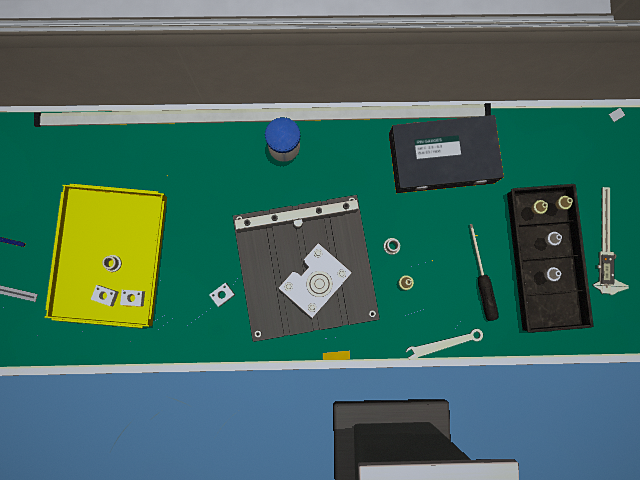

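View pics/side0.png

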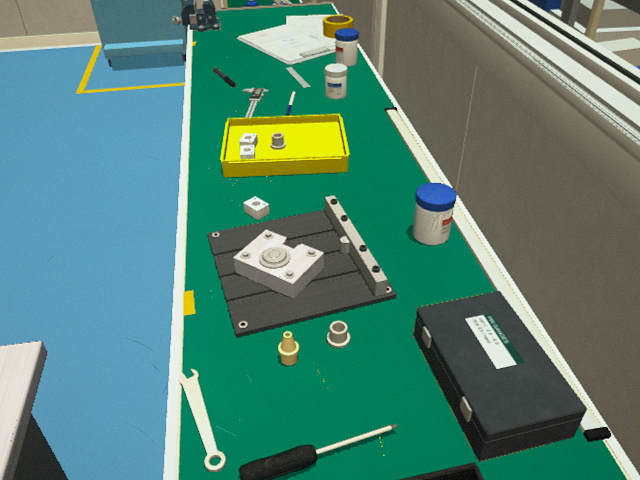

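The top view shows the plate with the fence bar from (236,221) to (357,203) and the key at (298,223). The die is centred near (318,283), with its notch looking up-left at (297,272). The small block is at (221,294), the bush at (392,245) and the nozzle at (406,283). The side view agrees.

```bash
cat > h.py <<'E'
from station import observe, vision
import cv2,numpy as np
from scipy.spatial.transform import Rotation as R
np.set_printoptions(precision=4,suppress=True)
def cast(n,px,z):
    c=vision.get_calibration(n);K=c["camera_matrix"];px=np.atleast_2d(px).astype(float)
    d=np.c_[(px[:,0]-K[0,2])/K[0,0],-(px[:,1]-K[1,2])/K[1,1],-np.ones(len(px))]
    d=R.from_rotvec(c["attitude"]).apply(d);e=np.array(c["eye"])
    return e+d*((z-e[2])/d[:,2])[:,None]
def proj(n,p):
    c=vision.get_calibration(n);K=c["camera_matrix"]
    q=R.from_rotvec(c["attitude"]).inv().apply(np.atleast_2d(p)-c["eye"])
    return np.c_[K[0,0]*q[:,0]/-q[:,2]+K[0,2],K[1,1]*-q[:,1]/-q[:,2]+K[1,2]]
def rect(cnt,z):
    w=cast("top",cnt.reshape(-1,2),z)[:,:2]
    (c,s,_)=r=cv2.minAreaRect((w*1000).astype(np.float32)); b=cv2.boxPoints(r)/1000
    return np.array(c)/1000,np.array(s),b,w
def blobs(im,thr,roi):
    x0,y0,x1,y1=roi;h=cv2.cvtColor(im,cv2.COLOR_RGB2HSV)
    m=((h[...,2]>thr)&(h[...,1]<60)).astype(np.uint8)
    k=np.zeros_like(m);k[y0:y1,x0:x1]=m[y0:y1,x0:x1]
    cs,_=cv2.findContours(k,cv2.RETR_EXTERNAL,cv2.CHAIN_APPROX_NONE)
    return sorted([c for c in cs if cv2.contourArea(c)>60],key=cv2.contourArea,reverse=True)
E
python3 - <<'E'
from h import *
im=vision.snapshot("top")
for thr in(120,150,180,210):
    print(thr)
    for c in blobs(im,thr,(205,185,425,345)):
        a,s,b,w=rect(c,.044); print(cv2.contourArea(c),a,s,b.ravel())
h=cv2.cvtColor(im,cv2.COLOR_RGB2HSV)
print(h[283,265:365:2,2],h[235:335:2,318,2])
print(h[190:235,270,2])
cv2.imwrite("pics/c1.png",cv2.resize(im[185:345,205:425,::-1],None,fx=3.6,fy=3.6,interpolation=cv2.INTER_CUBIC))
E
```

```text
120
2520.5 [0.5156 0.2405] [ 89.3532 119.0797] [0.4415 0.2476 0.5295 0.1674 0.5897 0.2334 0.5017 0.3136]
1110.5 [0.6429 0.2743] [ 39.2574 247.9174] [0.6052 0.394  0.6417 0.1488 0.6806 0.1546 0.644  0.3998]
281.0 [0.4903 0.4246] [29.5964 39.5883] [0.4667 0.4317 0.4901 0.3998 0.514  0.4174 0.4905 0.4493]
186.0 [0.5813 0.0866] [29.967  30.1968] [0.5658 0.0721 0.596  0.0712 0.5969 0.1011 0.5667 0.102 ]
150
2484.5 [0.5156 0.2405] [ 88.7062 118.362 ] [0.4419 0.2476 0.5294 0.1679 0.5892 0.2335 0.5017 0.3132]
1016.5 [0.6434 0.2742] [ 37.5986 247.6146] [0.6065 0.3939 0.6431 0.149  0.6802 0.1545 0.6437 0.3994]
268.5 [0.4904 0.4247] [29.2012 38.0858] [0.4674 0.4314 0.4899 0.4007 0.5135 0.4179 0.491  0.4486]
181.0 [0.5813 0.0866] [30.0794 30.0296] [0.5661 0.0718 0.5961 0.0713 0.5966 0.1014 0.5666 0.1019]
180
2471.5 [0.5156 0.2404] [ 88.5246 118.171 ] [0.4421 0.2477 0.5293 0.1679 0.5891 0.2332 0.5019 0.313 ]
804.5 [0.6475 0.2879] [ 21.8103 221.6817] [0.6198 0.3958 0.6537 0.1767 0.6753 0.1801 0.6414 0.3991]
261.5 [0.4908 0.4249] [28.424  38.0858] [0.468  0.4318 0.4906 0.4011 0.5135 0.4179 0.491  0.4486]
111.0 [0.5839 0.0846] [31.3224 23.7943] [0.5666 0.0752 0.5883 0.0654 0.6012 0.094  0.5795 0.1038]
210
251.0 [0.4909 0.4247] [27.6396 37.6848] [0.4686 0.4317 0.4909 0.4014 0.5132 0.4177 0.4909 0.4481]
[ 79  82  80  83  80  41  78  76  27 221 173 199 199 163 207 204 206 206
 205 205 207 203  98 208 191 196 196 193 196 201 203 203 113 194 212 204
 204 206 219  68  79  80  83  82  80  80  83  83  84  84] [ 80  79  79  80 153 215 205 198 194 198 103 137 207 204 205 204 206 205
 196 181 202 201 162 198 196 195 203 197 199  78 202 207 204 206 204 205
 206 219  59  78  81  83  85  78  62  55  83  72 105 100]
[102 100 101 100 100  99  99 100 101 101  99 101 101 101  99 101 102 100
 104  82  86  87  85  70 197 206 202 200 201 202 200 197 207 177  62  53
  45  42  84  84  80  83  85  79  79]
```

View pics/c1.png

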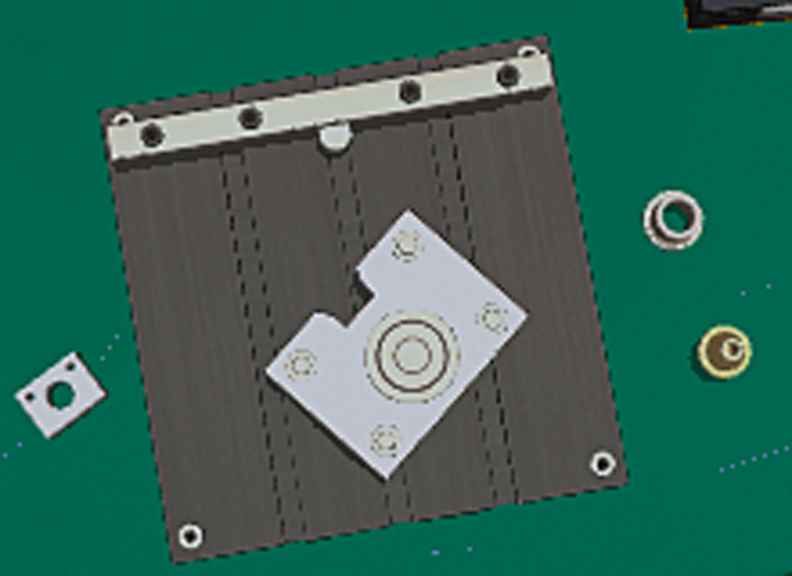

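The crop shows the die and fence edges cleanly, and the block's rectangle measures 89 x 119 mm against 90 x 120. I'll use an open two-finger push on its back face, squaring it round while advancing. First I need the fixture frame.

```bash
cat >> h.py <<'E'
def block(im,roi=(230,185,385,345),yaw0=None):
    # largest bright blob that is not the fence
    best=min(blobs(im,150,roi),key=lambda c:abs(cv2.contourArea(c)-2480))
    a,s,b,w=rect(best,.044)
    e=b[1]-b[0] if np.linalg.norm(b[1]-b[0])<.105 else b[2]-b[1]
    return a,np.degrees(np.arctan2(e[1],e[0])),s
def tool():
    s=observe();M=R.from_rotvec(s["orientation"]).as_matrix()
    return s,np.degrees(np.arctan2(M[1,0],M[0,0])),M
def fx(p,F):  # world -> fixture
    t=np.radians(F[2]);d=np.asarray(p)[...,:2]-F[:2]
    return d@np.array([[np.cos(t),-np.sin(t)],[np.sin(t),np.cos(t)]])
def wd(p,F):
    t=np.radians(F[2]);return np.asarray(p)@np.array([[np.cos(t),np.sin(t)],[-np.sin(t),np.cos(t)]])+F[:2]
def goto(p,yaw):  # world xyz, world tool-x yaw deg -> travel, yaw
    s,y,M=tool();d=M.T@(np.asarray(p)-s["tcp_pos"])
    return d,-np.radians(yaw-y)
E
python3 - <<'E'
from h import *
im=vision.snapshot("top");h=cv2.cvtColor(im,cv2.COLOR_RGB2HSV)
m=((h[...,0]>65)&(h[...,0]<95)&(h[...,1]>120)); m=(~m).astype(np.uint8); k=m*0;k[185:345,226:386]=m[185:345,226:386]
c=max(cv2.findContours(k,0,1)[0],key=cv2.contourArea)
a,s,b,w=rect(c,.010);print("plate",a,s,b.ravel())
e=[b[(i+1)%4]-b[i] for i in range(4)];print([np.degrees(np.arctan2(v[1],v[0])) for v in e])
f=[c for c in blobs(im,150,(205,185,425,345)) if 900<cv2.contourArea(c)<1200][0]
a2,s2,b2,_=rect(f,.042);print("fence",a2,s2,b2.ravel())
e=b2[1]-b2[0] if np.linalg.norm(b2[1]-b2[0])>.1 else b2[2]-b2[1];yf=(np.degrees(np.arctan2(e[1],e[0]))+180)%180-90
print("yaw fence",yf)
u=np.array([np.cos(np.radians(yf)),np.sin(np.radians(yf))]);O1=a-.02*u
back=b2[np.argsort(b2@u)[2:]].mean(0);O2=back-.135*u;print("O plate",O1,"O fence",O2)
F=np.r_[O2,yf]; B=block(im);print(B,fx(B[0],F),B[1]-yf)
print(tool()[1], goto([.5,-.1,.18],B[1]))
E
```

```text
plate [0.544  0.2589] [259.3515 258.8054] [0.396  0.3669 0.4357 0.1112 0.692  0.1509 0.6523 0.4067]
[np.float32(-81.18059), np.float32(8.819417), np.float32(98.81939), np.float32(-171.18057)]
fence [0.6437 0.2742] [ 37.6607 248.0231] [0.6068 0.3941 0.6434 0.1488 0.6806 0.1543 0.644  0.3996]
yaw fence 8.483948
O plate [0.5242 0.256 ] O fence [0.5288 0.2571]
(array([0.5156, 0.2405]), np.float32(47.671356), array([ 88.7062, 118.362 ])) [-0.0155 -0.0144] 39.18741
25.25722156647153 (array([ 0.4095, -0.3708,  0.0038]), np.float64(-0.3912004483608175))
```

```bash
cat >> h.py <<'E'
def edge(g,cols,r0,r1,thr,up):
    """subpixel row of the bright-to-dark crossing in each column, fitted robustly to a line"""
    out=[]
    for c,a,b in zip(cols,r0,r1):
        v=g[a:b,c].astype(float)
        i=[j for j in range(len(v)-1) if (v[j]>=thr>v[j+1] if up else v[j]<thr<=v[j+1])]
        if i: j=i[0]; out.append((c,a+j+(v[j]-thr)/(v[j]-v[j+1])))
    return np.array(out)
def fitline(w):
    vx,vy,x,y=cv2.fitLine((w[:,:2]*1000).astype(np.float32),cv2.DIST_HUBER,0,.01,.01).ravel();return np.array([vx,vy]),np.array([x,y])/1000
E
python3 - <<'E'
from h import *
im=vision.snapshot("top");g=cv2.cvtColor(im,cv2.COLOR_RGB2GRAY)
for nm,up,a0,a1 in(("front",True,-1,12),("back",False,-14,0)):
    cols=[c for c in range(240,355) if not(286<c<312)]
    mid=[int(round(217+(c-245)*(-15.5/107)-(1 if up else 0))) for c in cols]
    p=edge(g,cols,[m+a0 for m in mid],[m+a1 for m in mid],140,up)
    w=cast("top",p,.042);d,q=fitline(w);n=np.array([-d[1],d[0]]);n*=np.sign(n[0])
    res=(w[:,:2]-q)@n
    print(nm,len(p),np.degrees(np.arctan2(n[1],n[0])),q@n,np.std(res)*1e3,np.percentile(res*1e3,[0,10,90,100]))
# key: bright bulge below the fence, top at z=.034
n=np.array([np.cos(np.radians(8.7)),np.sin(np.radians(8.7))])
print("plate O along n",np.array([.5242,.2560])@n)
ys,xs=np.nonzero((g>140));k=(xs>286)&(xs<312)&(ys>210)&(ys<235)
w=cast("top",np.c_[xs,ys][k],.034)[:,:2];print("key tip n",(w@n).min())
t=np.array([-n[1],n[0]]); low=w[(w@n)<(w@n).min()+.008];print("key mid t",(low@t).min(),(low@t).max(),"plate t",np.array([.5242,.2560])@t)
E
```

```text
front 76 8.355955 0.67280805 7.1162426689951035 [-1.7539 -1.4136 14.7185 19.0185]
back 25 7.7476788 0.6903704 2.428611026181237 [-1.4231 -0.9217  5.2395  5.999 ]
plate O along n 0.5568912654484001
key tip n 0.6600032349284706
key mid t 0.16534596090945755 0.18186171572506904 plate t 0.1737635130494307
```

>>> servo_tool(travel=[[0.04, -0.03, 0], [0.08, -0.07, 0], [0.12, -0.11, 0], [0.16, -0.14, 0], [0.2, -0.18, 0], [0.24, -0.22, 0], [0.28, -0.25, 0], [0.32, -0.29, 0], [0.36, -0.33, 0], [0.41, -0.37, 0], [0.41, -0.37, 0]], yaw=[-0.04, -0.08, -0.12, -0.16, -0.2, -0.24, -0.28, -0.32, -0.36, -0.391, -0.391])

```text
clock: 1.35
tcp_pos: [0.5002, -0.1018, 0.1844]
orientation: [2.873, 1.269, 0.001]
ft_force: [0.6, -0.5, 0.5]
grip_width: 0.0871
grip_force: 0.0
```

>>> servo_tool(travel=[[0.03, -0.036, 0], [0.06, -0.072, 0], [0.09, -0.108, 0], [0.12, -0.144, 0], [0.15, -0.18, 0], [0.183, -0.219, 0.01], [0.183, -0.219, 0.05], [0.183, -0.219, 0.09], [0.183, -0.219, 0.13], [0.183, -0.219, 0.155], [0.183, -0.219, 0.164], [0.183, -0.219, 0.164]], yaw=[0, 0, 0, 0, 0, 0, 0, 0, 0, 0, 0, 0])

```text
clock: 2.55
tcp_pos: [0.4606, 0.179, 0.0193]
orientation: [-2.874, -1.269, 0.003]
ft_force: [1.0, 0.1, 0.8]
grip_width: 0.0869
grip_force: 0.0
```

```bash
python3 - <<'E'
from h import *
F=np.array([.5248,.2561,8.6]);s,y,M=tool();print(s["clock"],s["tcp_pos"],y,s["ft_force"])
t=np.radians(47.67);u=np.array([np.cos(t),np.sin(t)]);v=np.array([-u[1],u[0]]);d=s["tcp_pos"][:2]-[.5156,.2405];print(d@u,d@v)
# plan: touch, then turn about block point (xr,yr) until square
B0=fx([.5156,.2405],F);a=np.radians(39.1)
for yr in(-.06,-.07,-.08):
    r=lambda t:np.array([[np.cos(t),-np.sin(t)],[np.sin(t),np.cos(t)]])
    print(yr,B0+(r(a)-r(0))@np.array([0,yr]))
E
```

```text
2.55 [0.4606 0.179  0.0193] 47.66661698297222 [0.9819 0.1357 0.7903]
-0.08251506552618632 -0.0007542518695340533
-0.06 [ 0.0264 -0.0006]
-0.07 [0.0327 0.0016]
-0.08 [0.039  0.0039]
```

>>> servo_tool(travel=[[0.01, 0, 0], [0.02, 0, 0], [0.025, 0, 0], [0.03, 0, 0], [0.0323, -0.0019, 0], [0.0347, -0.0037, 0], [0.0371, -0.0054, 0], [0.0396, -0.007, 0], [0.0422, -0.0085, 0], [0.0448, -0.01, 0], [0.0474, -0.0114, 0], [0.0501, -0.0127, 0], [0.0528, -0.0138, 0], [0.0556, -0.0149, 0], [0.0556, -0.0149, 0]], yaw=[0, 0, 0, 0, 0.035, 0.07, 0.105, 0.14, 0.175, 0.21, 0.245, 0.28, 0.315, 0.35, 0.35])

```text
clock: 4.05
tcp_pos: [0.488, 0.2311, 0.0204]
orientation: [-3.05, -0.75, -0.001]
ft_force: [-0.3, -1.1, -0.2]
grip_width: 0.0871
grip_force: 0.0
```

```bash
cat > m.py <<'E'
from h import *
import sys
F=np.array([.5248,.2561,8.6]);s,y,M=tool();im=vision.snapshot("top")
print(s["clock"],s["tcp_pos"],"tool fx",fx(s["tcp_pos"],F),"yaw",y-8.6,s["ft_force"])
cv2.imwrite("pics/%s.png"%sys.argv[1],cv2.resize(im[185:345,205:425,::-1],None,fx=3.6,fy=3.6,interpolation=cv2.INTER_CUBIC))
for c in blobs(im,150,(230,185,385,345)):
    if cv2.contourArea(c)>300:
        a,sz,b,w=rect(c,.044);e=b[1]-b[0];print(cv2.contourArea(c),fx(a,F),sz,np.degrees(np.arctan2(e[1],e[0]))-8.6)
E
python3 m.py a1
```

```text
4.05 [0.488  0.2311 0.0204] tool fx [-0.0401 -0.0192] yaw 19.042156474898107 [-0.311  -1.1164 -0.161 ]
1035.5 [0.12   0.0002] [ 37.752  247.6229] -90.19761
```

View pics/a1.png

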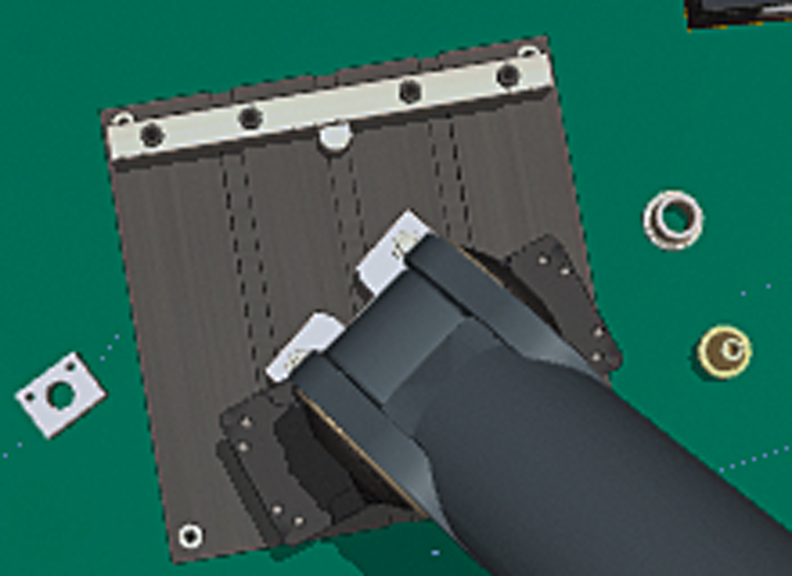

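The top view with the arm over it shows the block's visible corners, at (408,210) and (265,373) in the crop, apparently unmoved. I'll check from the side before going further.

```bash
python3 - <<'E'
from h import *
im=vision.snapshot("side")
cv2.imwrite("pics/s1.png",cv2.resize(im[150:370,180:440,::-1],None,fx=2.7,fy=2.7,interpolation=cv2.INTER_CUBIC))
s,y,M=tool();print(M,s["tcp_pos"])
for k in(-.051,0,.051):
    print(k,(proj("side",s["tcp_pos"]+M[:,1]*k)-[180,150])*2.7)
E
```

```text
[[ 0.8857  0.4642  0.0003]
 [ 0.4642 -0.8857 -0.    ]
 [ 0.0003  0.0002 -1.    ]] [0.4877 0.2305 0.0202]
-0.051 [[175.8057 284.2743]]
0 [[219.4666 326.5575]]
0.051 [[266.2852 371.8988]]
```

View pics/s1.png

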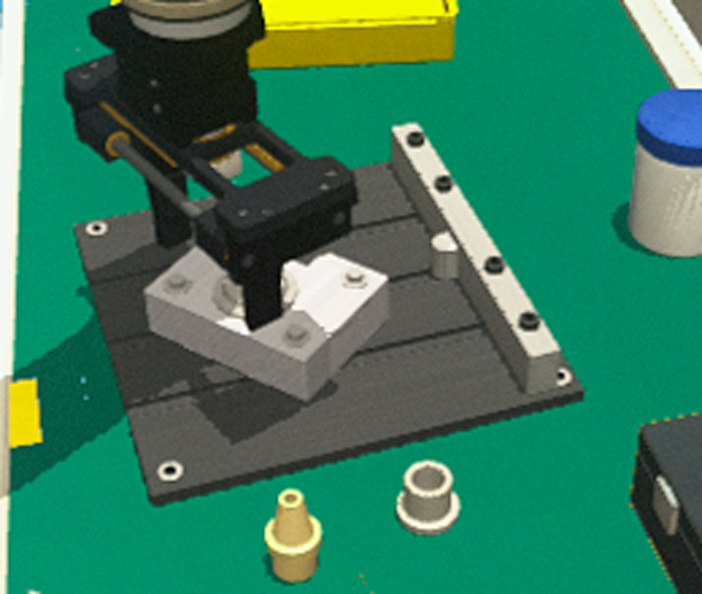

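The side view shows the right fingertip at (265,328), seemingly over the block's top, and the left tip at (170,248). The predictions were (266,372) and (176,284). I'll find out why they disagree.

```bash
python3 - <<'E'
from h import *
F=np.array([.5248,.2561,8.6])
P=lambda x,y,z:(proj("side",np.r_[wd([x,y],F),z])[0]-[180,150])*2.7
for p in[(-.11,.13,.01),(-.11,-.13,.01),(.15,-.13,.01),(.115,-.125,.042),(.115,.125,.042),(.101,0,.034)]: print(p,P(*p))
a=np.radians(39.1)
for x,y in((-45,-60),(-45,60),(45,60),(45,-60)):
    q=np.array([-.0114+(x*np.cos(a)-y*np.sin(a))/1e3,-.014+(x*np.sin(a)+y*np.cos(a))/1e3]);print("blk",x,y,P(q[0],q[1],.044))
for px in((265,328),(170,248)):
    for z in(.02,.04,.06,.08): print(px,z,cast("side",np.array(px)/2.7+[180,150],z)[0],end=" ")
s=observe();print(s["q"],s["tau"],s["tcp_pos"],s["clock"])
E
```

```text
(-0.11, 0.13, 0.01) [ 68.587  221.0867]
(-0.11, -0.13, 0.01) [144.2686 493.8933]
(0.15, -0.13, 0.01) [580.4266 387.5967]
(0.115, -0.125, 0.042) [524.5733 354.928 ]
(0.115, 0.125, 0.042) [386.2684 124.445 ]
(0.101, 0, 0.034) [427.7399 242.8361]
blk -45 -60 [299.378  359.2277]
blk -45 60 [136.6985 287.6189]
blk 45 60 [226.8972 211.3003]
blk 45 -60 [384.3109 274.0409]
(265, 328) 0.02 [0.5149 0.2244 0.02  ] (265, 328) 0.04 [0.5136 0.2017 0.04  ] (265, 328) 0.06 [0.5123 0.1789 0.06  ] (265, 328) 0.08 [0.5109 0.1562 0.08  ] (170, 248) 0.02 [0.4627 0.3135 0.02  ] (170, 248) 0.04 [0.4631 0.2878 0.04  ] (170, 248) 0.06 [0.4634 0.2622 0.06  ] (170, 248) 0.08 [0.4638 0.2365 0.08  ] [-0.2051  0.4887 -0.4023  1.9859  0.2826  0.7205 -1.8673] [ -0.1702 -43.0923  -3.9507 -16.6994  -0.0064  -0.0974  -0.0079] [0.4877 0.2305 0.0202] 4.15
```

The block agrees with the side view, so the scene calibration holds. The open fingertips, however, sit about 33 mm higher than the reported TCP, so they passed over the block. I'll raise, go back and measure the tip height clear of the block.

>>> servo_tool(travel=[[0, 0, -0.02], [0, 0, -0.03], [-0.024, 0.016, -0.03], [-0.048, 0.033, -0.03], [-0.048, 0.033, -0.03], [-0.048, 0.033, -0.01], [-0.048, 0.033, 0], [-0.048, 0.033, 0]], yaw=[0, 0, -0.14, -0.25, -0.35, -0.35, -0.35, -0.35])

```text
clock: 4.95
tcp_pos: [0.4593, 0.1782, 0.0189]
orientation: [-2.874, -1.269, 0.005]
ft_force: [0.2, -1.0, 0.1]
grip_width: 0.0872
grip_force: 0.0
```

```bash
python3 - <<'E'
from h import *
im=vision.snapshot("side");t=vision.snapshot("top")
a=cv2.resize(im[150:370,180:440,::-1],None,fx=2.7,fy=2.7,interpolation=cv2.INTER_CUBIC)
cv2.imwrite("pics/s2.png",a)
s,y,M=tool();print(s["tcp_pos"],y,s["ft_force"])
for k in(-.051,.051):
  for z in(0,.02,.03,.04): print(k,z,(proj("side",s["tcp_pos"]+M[:,1]*k+[0,0,z])-[180,150])*2.7)
E
```

```text
[0.4604 0.1791 0.0201] 47.685054854504784 [-0.6203 -0.3137 -0.1686]
-0.051 0 [[112.8152 358.2469]]
-0.051 0.02 [[108.73   333.0936]]
-0.051 0.03 [[106.6444 320.2518]]
-0.051 0.04 [[104.5292 307.2283]]
0.051 0 [[250.8007 423.2269]]
0.051 0.02 [[248.5283 397.7105]]
0.051 0.03 [[247.3669 384.6691]]
0.051 0.04 [[246.1882 371.4333]]
```

View pics/s2.png

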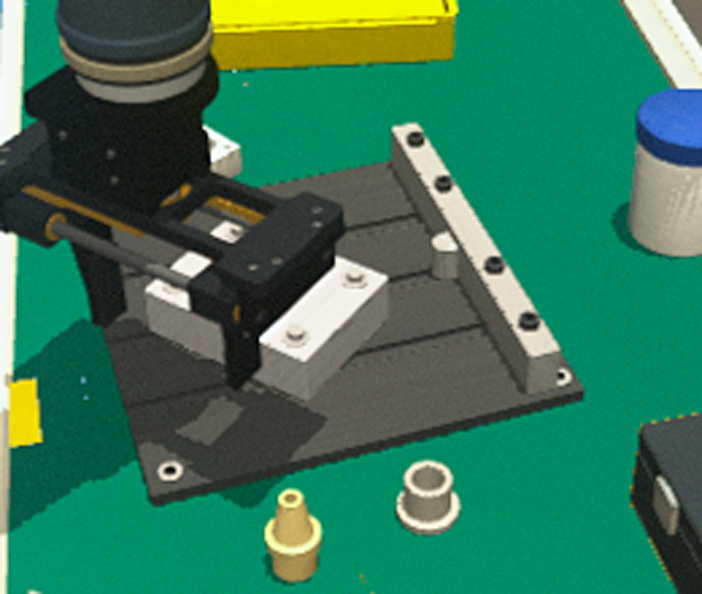

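The tips show at (240,388) and (103,325), which puts them about 28 mm above the reported TCP. I'll go 23 mm lower, watching the force, so that the tips meet the block at mid-height.

>>> servo_tool(travel=[[0, 0, 0.008], [0, 0, 0.016], [0, 0, 0.02], [0, 0, 0.023], [0, 0, 0.023]], yaw=[0, 0, 0, 0, 0])

```text
clock: 5.55
tcp_pos: [0.46, 0.1788, -0.0035]
orientation: [-2.874, -1.269, 0.001]
ft_force: [-0.8, 0.4, 0.0]
grip_width: 0.0872
grip_force: 0.0
```

>>> servo_tool(travel=[[0.01, 0, 0], [0.02, 0, 0], [0.025, 0, 0], [0.03, 0, 0], [0.03, 0, 0]], yaw=[0, 0, 0, 0, 0])

```text
clock: 6.05
tcp_pos: [0.4792, 0.1996, -0.0033]
orientation: [2.872, 1.268, -0.008]
ft_force: [-2.9, -2.7, 4.0]
grip_width: 0.0871
grip_force: 2.2
```

```bash
python3 - <<'E'
from h import *
im=vision.snapshot("side")
a=cv2.resize(im[190:330,190:390,::-1],None,fx=3.5,fy=3.5,interpolation=cv2.INTER_CUBIC)
cv2.imwrite("pics/s3.png",a)
s,y,M=tool();print(s["tcp_pos"],y,s["ft_force"])
for k in(-.051,.051):
  for z in(0,.03): print(k,z,(proj("side",s["tcp_pos"]+M[:,1]*k+[0,0,z])-[190,190])*3.5)
E
```

```text
[ 0.4792  0.1996 -0.0034] 47.642156940295216 [-3.7296 -3.1494  2.8319]
-0.051 0 [[155.6241 327.2555]]
-0.051 0.03 [[148.8126 279.8173]]
0.051 0 [[330.0405 408.6457]]
0.051 0.03 [[326.609  360.5341]]
```

View pics/s3.png

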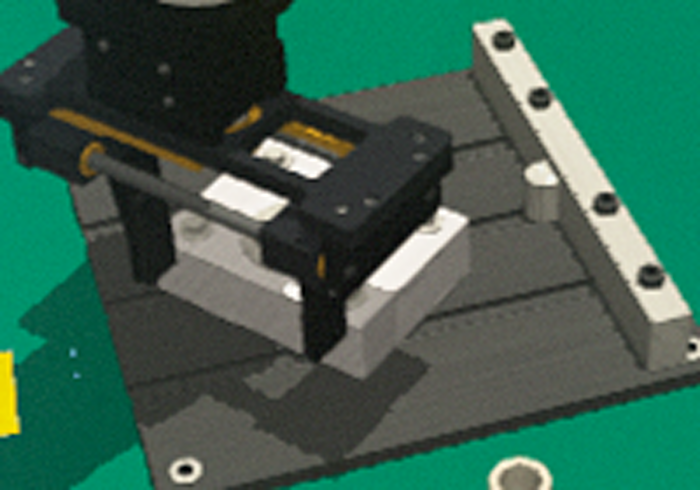

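The fingers now stand against the back face at mid-height, tips at (318,360) and (145,285) in the crop, with about 5 N of contact. I'll turn it clockwise about a point beyond the right end.

>>> servo_tool(travel=[[0.0026, -0.0022, 0], [0.0054, -0.0042, 0], [0.0082, -0.0061, 0], [0.0111, -0.0079, 0], [0.014, -0.0096, 0], [0.017, -0.0112, 0], [0.0201, -0.0127, 0], [0.0232, -0.014, 0], [0.0264, -0.0152, 0], [0.0297, -0.0163, 0], [0.0297, -0.0163, 0]], yaw=[0.04, 0.08, 0.12, 0.16, 0.2, 0.24, 0.28, 0.32, 0.36, 0.4, 0.4])

```text
clock: 7.2
tcp_pos: [0.4863, 0.2332, -0.0036]
orientation: [3.067, 0.672, -0.007]
ft_force: [-4.7, -2.6, 1.5]
grip_width: 0.0872
grip_force: 2.6
```

```bash
python3 m.py a2
```

```text
7.2 [ 0.4863  0.2332 -0.0036] tool fx [-0.0415 -0.0169] yaw 16.125211657090198 [-4.6864 -2.5668  1.5324]
1037.5 [0.1194 0.0002] [ 39.0931 247.6229] -90.19761
1023.0 [0.0269 0.0036] [ 56.6647 118.3399] -73.24054
```

View pics/a2.png

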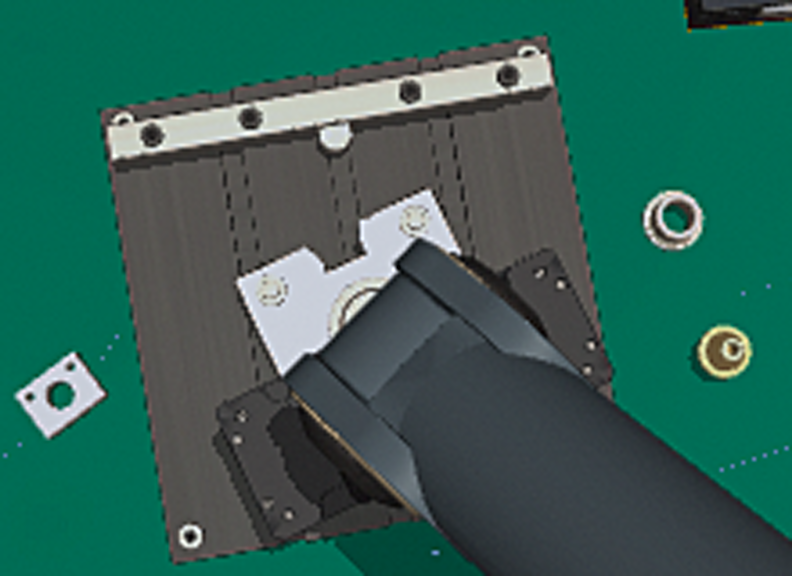

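The block has turned to about 17° and is at about (11,-1) mm in the fixture frame: its front corners show at (238,277) and (432,190), with the notch at (340,262). I'll finish the turn, push a little squarely, then back off for a clear look.

>>> servo_tool(travel=[[0.0026, -0.0022, 0], [0.0054, -0.0042, 0], [0.0082, -0.0061, 0], [0.0111, -0.0079, 0], [0.014, -0.0096, 0], [0.017, -0.0112, 0], [0.0201, -0.0127, 0], [0.0204, -0.0128, 0], [0.0233, -0.012, 0], [0.0262, -0.0111, 0], [0.029, -0.0103, 0], [0.0319, -0.0094, 0], [0.0319, -0.0094, 0], [0.0223, -0.0122, 0], [0.0031, -0.018, 0], [0.0031, -0.018, 0]], yaw=[0.04, 0.08, 0.12, 0.16, 0.2, 0.24, 0.28, 0.284, 0.284, 0.284, 0.284, 0.284, 0.284, 0.284, 0.284, 0.284])

```text
clock: 8.85
tcp_pos: [0.4825, 0.2517, -0.0024]
orientation: [-3.133, -0.235, -0.001]
ft_force: [-0.5, 0.3, -0.2]
grip_width: 0.0868
grip_force: 0.0
```

```bash
python3 m.py a3
```

```text
8.85 [ 0.4825  0.2517 -0.0024] tool fx [-0.0425  0.002 ] yaw -0.030577542603996477 [-0.4909  0.332  -0.1714]
1887.5 [0.0445 0.001 ] [ 88.1688 118.6052] -89.95471
1033.5 [0.12   0.0002] [ 37.5986 247.6146] -90.11605
```

The block is square (within 0.1°) at (44.5, +1.0) mm, well within the flare's capture, so I'll push it home.

>>> servo_tool(travel=[[0.015, 0, 0], [0.028, 0, 0], [0.032, 0, 0], [0.035, 0, 0], [0.038, 0, 0], [0.041, 0, 0], [0.044, 0, 0], [0.047, 0, 0], [0.05, 0, 0], [0.052, 0, 0], [0.054, 0, 0], [0.054, 0, 0]], yaw=[0, 0, 0, 0, 0, 0, 0, 0, 0, 0, 0, 0])

```text
clock: 10.1
tcp_pos: [0.5344, 0.2591, -0.0035]
orientation: [3.131, 0.233, -0.009]
ft_force: [-6.3, -0.9, 4.5]
grip_width: 0.0874
grip_force: 3.4
```

>>> servo_tool(travel=[[0.001, 0, 0], [0.002, 0, 0], [0.003, 0, 0], [0.004, 0, 0], [0.004, 0, 0]], yaw=[0, 0, 0, 0, 0])

```text
clock: 10.6
tcp_pos: [0.538, 0.2597, -0.0034]
orientation: [3.131, 0.233, -0.009]
ft_force: [-7.1, -0.8, 4.9]
grip_width: 0.087
grip_force: 3.7
```

>>> servo_tool(travel=[[0.001, 0, 0], [0.002, 0, 0], [0.002, 0, 0]], yaw=[0, 0, 0])

```text
clock: 10.9
tcp_pos: [0.5389, 0.2598, -0.0035]
orientation: [3.13, 0.233, -0.012]
ft_force: [-9.8, -1.6, 7.2]
grip_width: 0.0874
grip_force: 4.8
```

>>> servo_tool(travel=[[0.001, 0, 0], [0.002, 0, 0], [0.002, 0, 0]], yaw=[0, 0, 0])

```text
clock: 11.2
tcp_pos: [0.5389, 0.2598, -0.0035]
orientation: [3.129, 0.233, -0.018]
ft_force: [-13.3, -2.5, 9.9]
grip_width: 0.0872
grip_force: 6.9
```

It stopped dead at the home depth with the force rising. I'll press once more to seat it, then retreat and look.

>>> servo_tool(travel=[[0.002, 0, 0], [0.003, 0, 0], [0.003, 0, 0], [0.003, 0, 0], [-0.01, 0, 0], [-0.03, 0, 0], [-0.05, 0, 0], [-0.06, 0, 0], [-0.06, 0, -0.04], [-0.06, 0, -0.09], [-0.07, 0.04, -0.12], [-0.07, 0.09, -0.12], [-0.07, 0.14, -0.12], [-0.07, 0.19, -0.12], [-0.07, 0.24, -0.12], [-0.07, 0.24, -0.12]], yaw=[0, 0, 0, 0, 0, 0, 0, 0, 0, 0, 0, 0, 0, 0, 0, 0])

```text
clock: 12.8
tcp_pos: [0.5129, 0.004, 0.1173]
orientation: [3.13, 0.211, 0.003]
ft_force: [0.4, -0.2, 0.3]
grip_width: 0.0872
grip_force: 0.0
```

```bash
python3 m.py a4; python3 - <<'E'
from h import *
im=vision.snapshot("side")
cv2.imwrite("pics/s4.png",cv2.resize(im[185:345,200:420,::-1],None,fx=3.6,fy=3.6,interpolation=cv2.INTER_CUBIC))
E
```

```text
12.8 [0.5129 0.004  0.1173] tool fx [-0.0495 -0.2475] yaw -0.892185166247482 [ 0.3587 -0.2118  0.2509]
3615.0 [0.0819 0.0002] [113.7729 247.6146] -90.116035
```

View pics/s4.png

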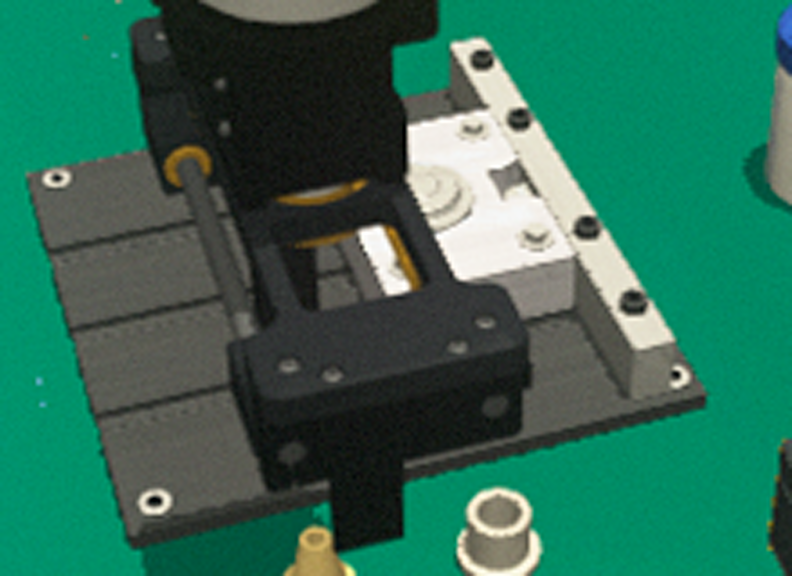

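View pics/a4.png

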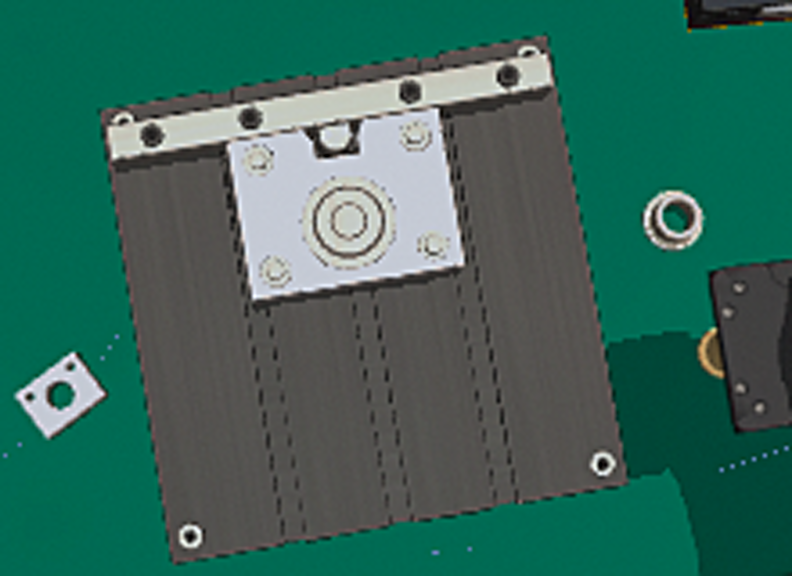

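The face is flat on the fence: no gap shows along (230,140)-(440,110), and the key sits in the notch at (336,138). A last numeric check that it is square, then I'll hand in.

```bash
python3 - <<'E'
from h import *
F=np.array([.5248,.2561,8.6]);im=vision.snapshot("top");g=cv2.cvtColor(im,cv2.COLOR_RGB2GRAY)
cols=list(range(279,330));r=[int(185+300/3.6-(c-274)*.155) for c in cols]
p=edge(g,cols,[a-6 for a in r],[a+6 for a in r],140,True);w=cast("top",p,.044);f=fx(w,F)
k=np.polyfit(f[:,1],f[:,0],1);print(len(p),"back x",np.polyval(k,0),"tilt deg",np.degrees(k[0]),"std mm",np.std(f[:,0]-np.polyval(k,f[:,1]))*1e3)
cols=[c for c in list(range(240,264))+list(range(335,352))];r=[int(185+157/3.6-(c-235.3)*.152) for c in cols]
p=edge(g,cols,[a-5 for a in r],[a+6 for a in r],140,True);f=fx(cast("top",p,.042),F);k=np.polyfit(f[:,1],f[:,0],1);print("fence x",np.polyval(k,0),"tilt",np.degrees(k[0]),np.std(f[:,0]-np.polyval(k,f[:,1]))*1e3)
E
```

```text
51 back x 0.02663195108865071 tilt deg 0.9094438354038251 std mm 3.8207261592532014
fence x 0.11542889210056498 tilt -0.08725853792068099 1.4629772593567385
```

```bash
python3 - <<'E'
from h import *
F=np.array([.5248,.2561,8.6]);im=vision.snapshot("top");g=cv2.cvtColor(im,cv2.COLOR_RGB2GRAY)
def run(cols,a,b,z,nm):
    p=edge(g,cols,a,b,140,True);f=fx(cast("top",p,z),F);q=f
    for _ in range(6):
        k=np.polyfit(q[:,1],q[:,0],1);e=f[:,0]-np.polyval(k,f[:,1]);q=f[abs(e-np.median(e))<max(.0012,.8*np.std(e[abs(e)<.02]))]
    print(nm,len(f),len(q),np.polyval(k,0),np.degrees(k[0]),np.std(q[:,0]-np.polyval(k,q[:,1]))*1e3)
cols=list(range(279,330));r=[int(round(185+300/3.6-(c-274.4)*.155)) for c in cols]
run(cols,[x-4 for x in r],[x+4 for x in r],.044,"back")
cols=list(range(240,264))+list(range(335,352));r=[int(round(185+157/3.6-(c-235.3)*.152)) for c in cols]
run(cols,[x-4 for x in r],[x+4 for x in r],.042,"fence")
E
```

```text
back 51 50 0.02488911550275343 0.02779752376466179 0.3769775246081616
fence 41 41 0.11523071066206855 -0.20862032505829495 0.27590330587667566
```

```bash
python3 -c "
from station import order;print(order.finish_job())"
```

```text
the job is handed in; nothing more can be done
None
```

The die block is home and the job is handed in at about 13 s of the 64 s: the key is in the notch, and the face measures within about 0.3 mm and 0.25° of the fence (near the camera's limit); the first pass carried the fingertips over the block's top edge near a dowel because they sat about 28 mm higher than reported, with about 1 N at the wrist when read and the block unmoved.

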